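# Match a drive hub to the keyed test shaft

### The arm

A 7-joint arm with a two-finger parallel gripper is mounted at the origin on the work surface. World frame = base frame: x ahead of the robot, y to its left, z up, the work surface at z = 0. Lengths are in mm, angles in degrees, forces in N, time in s.
With the tool pointing down it reaches from about 400 to 925 mm from the base axis. Payload 5.6 kg.
Tool frame: the origin (TCP) lies on the mounting face of the last link; the fingertips stand 173 mm ahead of it and the grasp point (between the pads) lies 155 mm ahead of it (bot.nose_length is the distance from the TCP to the fingertips, in mm); z points along the fingers, y is the line along which they close (so a half turn about z gives the same grasp; the last joint's range is limited). The gripper opens to 85 mm and grips with 20 to 120 N. Pads are 22 mm wide; open, the fingers measure 114 mm over their backs; the gripper's body (76 mm by 85 mm) begins 54 mm behind the grasp point. The pads swing forward as they close: fully open they stand 13 mm farther back than shut.
Start: joints at [-68.468, 26.786, -0.665, 91.828, 0.344, 61.387, -3.226], TCP at [264.363, 593.813, 404.69] pointing down, gripper open.
Joint ranges: [-144.91, 144.91], [-17.63, 115.5], [-89.93, 88.59], [15.96, 139.68], [-74.01, 254.01], [8.47, 105.57], [-167.45, 167.45]. Speed limits (degrees/s): [147.25, 147.25, 180, 180, 180, 180, 180].

### API

Orientations are given as [roll, pitch, yaw] about the fixed x, y, z axes, in that order (R = Rz(yaw) Ry(pitch) Rx(roll)).
In Python, from bench import bot gives the robot as it stands. The module is installed in compiled form; this text tells all that it offers. Calls block until the motion is done:
- bot.move_to(position, orientation): joint-space move of the TCP to a pose.
- bot.move_l(position, max_speed=150, orientation=None, force_limit=None): straight line of the TCP; orientation=None keeps the orientation; max_speed is the mean speed in mm/s. With force_limit (N) it stops when the force on the tool has changed by that much, and returns True; else False.
- bot.set_joints(angles): joint-space move.
- bot.set_gripper(opening, grasp_force=None): opening from 0.0 (shut) to 1.0 (fully open); grasp_force is the grip in N (None keeps the last); returns when the fingers have stopped.
- bot.dwell(seconds).
- bot.inverse_kinematics(position, orientation): joint angles nearest the present ones, or None.
- bot.get_image(name): name is "side" or "top"; returns a dict with "pixels" (384x512x3 uint8, red, green, blue), "vertical_fov" (degrees; the focal length in pixels is half the picture's height over the tangent of half this angle, whatever the lens; pixels are square), "cx", "cy" (the principal point, pixels), "camera_from_world" (4x4, takes a point from world to camera coordinates). Camera axes: x right, y down, z forward; pixel columns grow to the right and rows downward; lengths in mm; the calibration is good to about 2 mm. A picture is of the moment at which its call begins. There is no depth.
A pose or a line that the arm cannot do raises bot.PlanningError and nothing moves.
- bot.finish_job(): hands the job in; it is judged then, once.
Trained networks look in a picture, given as the dict that the camera call returned (one of the last four; its "shot" number tells which), for a name from the list of things; names that differ only in an ending like _2 or _b are one class to them, and where a whole thing is asked for, a point or a joint stands for the part that bears it (a point fixed in the world has none). Each returns a list of dicts, best first, with "score" (0 to 1); they miss things now and then, are a little off and sometimes report something else, mostly with a low value. They report only what shows in the picture. A call takes as long as a camera call. They do not tell look-alikes from the thing itself.
- bot.outline_of(label, picture): "pixels" (384x512 bool, what is visible of it) and "rect" ([left, top, right, bottom] in pixels, round what is visible of it).
Readings, each from a call of its own:
- bot.current_time_s(): time.
- bot.current_joint_pos(): joint angles.
- bot.current_joint_vel(): joint speeds.
- bot.current_joint_efforts(): joint torques, N m.
- bot.current_eef_pos(): TCP position.
- bot.current_tool_rot(): TCP orientation.
- bot.current_ft_force(): force on the tool from outside, world axes, zero at the start.
- bot.current_torque(): the same for the moment, N m.
- bot.current_grip_width(): opening from 0.0 (shut) to 1.0 (fully open).
- bot.current_finger_force(): force on a finger pad.
Only numpy, scipy, OpenCV 4.12 (cv2) and the standard library are available. Lean on these libraries where they do the work, as an engineer would, in place of code of your own. Each camera call takes 0.05 s, during which the arm holds its last target. There are 200 camera calls.

### The job

One white test block with a keyed shaft is on the rail at the back of the gauge plate. Slide it along the rail until its shaft faces the drive hub whose keyway is at the same angle as the shaft's key, then push that hub along its lane, without lifting it, onto the shaft until it is flush against the block. Leave the other two hubs and the two spare test blocks where they stand, and let go at the end.

Things in the scene. Friction and masses are not known exactly. Their poses are not given: they have to be found in the camera images.
- fixture: grey gauge plate, 215 (x) x 470 (y) x 10 (z) mm, fixed; origin on the bench surface under it, x to the rail, z up. Top 10 mm up. Spare blocks stand on it at about x = -55 mm, y = +172 and -172 mm. Hubs begin at about x = -50 mm in the lanes; a hub flush against the block on the rail has its origin at about x = 12 mm. Plate from x = -125 to 90 mm.
- lanes (a point): middle of the three lanes, on the plate's top, axes as the plate's (at its x = -42.5 mm, y = 0). Lanes run along x, centred at y = +75, 0, -75 mm, 62 mm wide, between red dividers 13 mm wide, 12 mm high, 115 mm long
- rail_start (a point): point on the plate's top, axes as the plate's, at its x = 50 mm, y = 172 mm: where the block on the rail starts (within 10 mm along y), shaft to -x. The steel rail, 8 mm high, 10 mm wide, runs from here along -y behind the lanes; a stop lies 312 mm away, this end is open. A red fence 24 mm high runs just behind the block (20.8 mm from the rail's middle)
- hub_left: blue drive hub with its keyway leaning 45 degrees from straight up to +y; 36 mm long, octagon 48 mm across flats, 52 mm high, 0.2 kg, on a foot 59 mm wide, 4 mm thick. Its 24 mm bore runs along its x, 28 mm above the origin (centre of underside). Keyway: slot 12 mm wide, open through the wall for the full length. Stands loose in one of the three lanes, x along the lane.
- hub_top: blue drive hub with its keyway straight up; 36 mm long, octagon 48 mm across flats, 52 mm high, 0.2 kg, on a foot 59 mm wide, 4 mm thick. Its 24 mm bore runs along its x, 28 mm above the origin (centre of underside). Keyway: slot 12 mm wide, open through the wall for the full length. Stands loose in one of the three lanes, x along the lane.
- hub_right: blue drive hub with its keyway leaning 45 degrees from straight up to -y; 36 mm long, octagon 48 mm across flats, 52 mm high, 0.2 kg, on a foot 59 mm wide, 4 mm thick. Its 24 mm bore runs along its x, 28 mm above the origin (centre of underside). Keyway: slot 12 mm wide, open through the wall for the full length. Stands loose in one of the three lanes, x along the lane.
- block_left: white test block with its key leaning 45 degrees from straight up to +y; 40 (x) x 70 (y) x 40 (z) mm, 0.8 kg, origin: centre of underside, which is grooved for the rail. Shaft to -x, 28 mm up: 20 mm thick, 34 mm long, last 10 mm tapered; brass key 7 mm wide, 22 mm long, to 21 mm from the shaft's axis. A brass line on top marks the key's side (y = 0 or 15 mm). On the rail or spare.
- block_top: white test block with its key straight up; 40 (x) x 70 (y) x 40 (z) mm, 0.8 kg, origin: centre of underside, which is grooved for the rail. Shaft to -x, 28 mm up: 20 mm thick, 34 mm long, last 10 mm tapered; brass key 7 mm wide, 22 mm long, to 21 mm from the shaft's axis. A brass line on top marks the key's side (y = 0 or 15 mm). On the rail or spare.
- block_right: white test block with its key leaning 45 degrees from straight up to -y; 40 (x) x 70 (y) x 40 (z) mm, 0.8 kg, origin: centre of underside, which is grooved for the rail. Shaft to -x, 28 mm up: 20 mm thick, 34 mm long, last 10 mm tapered; brass key 7 mm wide, 22 mm long, to 21 mm from the shaft's axis. A brass line on top marks the key's side (y = 0 or 15 mm). On the rail or spare.
Mind the look-alikes: they are no part of the job. Leave any purple look-alike of the hub_top alone.

How it is judged (in metres and radians):
On the way:
1. the block on the rail stands in front of the matching hub (within 6 mm sideways), the hub not yet home ((((x of block_left in the frame of fixture above 0.042 m and z of block_left in the frame of fixture below 0.016 m) and y of hub_left in the frame of block_left between -0.006 and 0.006 m and x of hub_left in the frame of block_left below -0.055 m) or ((x of block_top in the frame of fixture above 0.042 m and z of block_top in the frame of fixture below 0.016 m) and y of hub_top in the frame of block_top between -0.006 and 0.006 m and x of hub_top in the frame of block_top below -0.055 m) or ((x of block_right in the frame of fixture above 0.042 m and z of block_right in the frame of fixture below 0.016 m) and y of hub_right in the frame of block_right between -0.006 and 0.006 m and x of hub_right in the frame of block_right below -0.055 m))), for 0.1 s.
At the end, for the whole second after the job is handed in: The hub that matches the block on the rail sits on that block's shaft, flush against the block (within 3 mm, 4 mm sideways), both upright and at rest on the plate, the block still on the rail ((((x of block_left in the frame of fixture above 0.042 m and z of block_left in the frame of fixture below 0.016 m) and y of hub_left in the frame of block_left between -0.004 and 0.004 m and x of hub_left in the frame of block_left between -0.041 and -0.035 m and z of hub_left in the frame of block_left between -0.003 and 0.003 m and angle between the x axis of hub_left and the x axis of block_left, either way round below 0.1 rad and angle between each of hub_left, block_left's own z axis and vertical below 0.06 rad and linear speed of each of hub_left, block_left below 0.02 m/s) or ((x of block_top in the frame of fixture above 0.042 m and z of block_top in the frame of fixture below 0.016 m) and y of hub_top in the frame of block_top between -0.004 and 0.004 m and x of hub_top in the frame of block_top between -0.041 and -0.035 m and z of hub_top in the frame of block_top between -0.003 and 0.003 m and angle between the x axis of hub_top and the x axis of block_top, either way round below 0.1 rad and angle between each of hub_top, block_top's own z axis and vertical below 0.06 rad and linear speed of each of hub_top, block_top below 0.02 m/s) or ((x of block_right in the frame of fixture above 0.042 m and z of block_right in the frame of fixture below 0.016 m) and y of hub_right in the frame of block_right between -0.004 and 0.004 m and x of hub_right in the frame of block_right between -0.041 and -0.035 m and z of hub_right in the frame of block_right between -0.003 and 0.003 m and angle between the x axis of hub_right and the x axis of block_right, either way round below 0.1 rad and angle between each of hub_right, block_right's own z axis and vertical below 0.06 rad and linear speed of each of hub_right, block_right below 0.02 m/s))); the robot touches nothing.
It fails at once if one of the other two hubs, or a spare block, moved more than 15 mm (((x of block_left in the frame of fixture above 0.042 m and z of block_left in the frame of fixture below 0.016 m) and distance of any of hub_top, block_top, hub_right, block_right from where it was at the start of the episode above 0.015 m) or ((x of block_top in the frame of fixture above 0.042 m and z of block_top in the frame of fixture below 0.016 m) and distance of any of hub_left, block_left, hub_right, block_right from where it was at the start of the episode above 0.015 m) or ((x of block_right in the frame of fixture above 0.042 m and z of block_right in the frame of fixture below 0.016 m) and distance of any of hub_left, block_left, hub_top, block_top from where it was at the start of the episode above 0.015 m)).
It fails at once if a hub lifted more than 15 mm off the plate (height (world z) of any of hub_left, hub_top, hub_right above 0.025 m).
It also fails if it takes over 54 s, if anything falls off the work surface, if the arm or the gripper's body presses on something with over 40 N, if the wrist force passes 120 N, or if a joint passes its speed limit or range.

## Working session

There is one attempt and no reset: what is moved stays moved. The work goes in short steps, each a Python script; the robot and the scene stay as the last script left them, time stands still between calls to the robot, and variables do not carry over. Pictures are saved under pics/ and viewed, at most 10 in all, crops included, and the job is handed in when it is done.

```bash
mkdir -p pics
cat > h.py <<'E'
import numpy as np,cv2
from bench import bot
def cam(im):
    H=im["pixels"].shape[0]; f=H/2/np.tan(np.radians(im["vertical_fov"]/2))
    return np.array([[f,0,im["cx"]],[0,f,im["cy"]],[0,0,1.]]),np.array(im["camera_from_world"])
def proj(im,P):
    K,T=cam(im); P=np.atleast_2d(P); c=P@T[:3,:3].T+T[:3,3]; u=c@K.T; return u[:,:2]/u[:,2:]
def unproj(im,uv,z):
    K,T=cam(im); uv=np.atleast_2d(uv); d=np.c_[uv,np.ones(len(uv))]@np.linalg.inv(K).T@T[:3,:3]
    o=-T[:3,:3].T@T[:3,3]; return o+d*((z-o[2])/d[:,2])[:,None]
E
python3 - <<'E'
from h import *
for n in("top","side"):
    im=bot.get_image(n); cv2.imwrite(f"pics/{n}0.png",im["pixels"][:,:,::-1])
    K,T=cam(im); print(n,K[0,0],(-T[:3,:3].T@T[:3,3]).round(),T[:3,:3].round(2).tolist())
    for l in("fixture","hub_top","hub_left","hub_right","block_top","block_left","block_right"):
        print(l,[(round(d["score"],2),list(map(int,d["rect"]))) for d in bot.outline_of(l,im)])
E
```

```text
top 496.0389035426033 [409.  31. 848.] [[0.01, -1.0, -0.01], [-1.0, -0.01, -0.09], [0.09, 0.01, -1.0]]
fixture [(0.73, [130, 69, 408, 218])]
hub_top [(0.82, [192, 241, 234, 272]), (0.7, [274, 237, 312, 277]), (0.66, [259, 153, 288, 181])]
hub_left []
hub_right [(0.56, [298, 143, 334, 170])]
block_top [(0.61, [140, 94, 185, 140]), (0.46, [358, 139, 407, 186])]
block_left [(0.77, [141, 158, 190, 200])]
block_right [(0.7, [357, 137, 404, 188])]
side 435.7619807761328 [347. 649. 699.] [[-0.97, -0.24, -0.0], [-0.16, 0.69, -0.71], [0.17, -0.69, -0.71]]
fixture [(0.67, [148, 132, 282, 304])]
hub_top [(0.93, [302, 180, 327, 218]), (0.74, [288, 231, 319, 266]), (0.73, [145, 133, 285, 304]), (0.58, [235, 178, 252, 211])]
hub_left [(0.74, [223, 204, 245, 239])]
hub_right [(0.7, [234, 158, 251, 181])]
block_top [(0.56, [154, 236, 201, 274]), (0.29, [234, 161, 249, 181])]
block_left [(0.84, [212, 238, 253, 285])]
block_right [(0.98, [242, 126, 275, 157])]
```

View pics/top0.png

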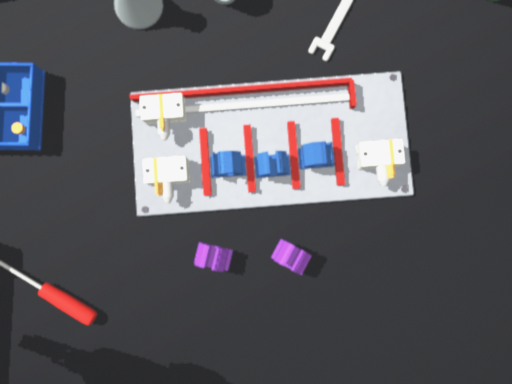

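View pics/side0.png

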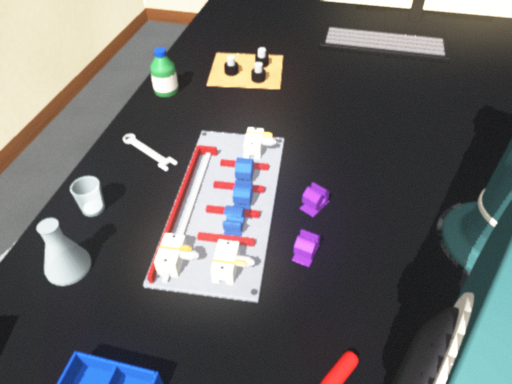

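The top view shows the rail block at (162,107) with its brass line in the middle, so it is block_top. The spares are block_left (165,170) and block_right (382,153). The candidates for hub_top are the blue hubs at (227,163), (271,164) and (316,155). The purple look-alikes at (213,257) and (291,256) are to be ignored. Next I'll fit the plate and take a close crop of the hubs.

```bash
cat >> h.py <<'E'
def plate(im):
    m=[d for d in bot.outline_of("fixture",im)][0]["pixels"].astype(np.uint8)
    g=im["pixels"].astype(int); hsv=cv2.cvtColor(im["pixels"],cv2.COLOR_RGB2HSV)
    g=((hsv[...,2]>90)&(hsv[...,1]<60)).astype(np.uint8)
    n,L,s,c=cv2.connectedComponentsWithStats(g|m); k=1+np.argmax(s[1:,4]); q=np.argwhere(L==k)[:,::-1].astype(float)
    P=unproj(im,cv2.convexHull(q.astype(np.float32))[:,0],10)[:,:2]
    return cv2.minAreaRect(P.astype(np.float32))
E
python3 - <<'E'
from h import *
im=bot.get_image("top"); print(plate(im))
c=unproj(im,[[131,93],[401,72],[412,194],[137,216]],10); print(c.round(1).tolist(), c.mean(0))
d=c[0]-c[1]; print(np.degrees(np.arctan2(-d[0],d[1])),np.linalg.norm(d),np.linalg.norm(c[0]-c[3]))
p=im["pixels"][:,:,::-1]; cv2.imwrite("pics/crop.png",cv2.resize(p[65:225,125:420],None,fx=2.7,fy=2.7,interpolation=cv2.INTER_CUBIC))
s=bot.get_image("side")["pixels"][:,:,::-1]; cv2.imwrite("pics/crops.png",cv2.resize(s[125:305,140:290],None,fx=3.3,fy=3.3,interpolation=cv2.INTER_CUBIC))
E
```

```text
((564.8773803710938, 20.807861328125), (218.80398559570312, 472.284912109375), 5.1241135597229)
[[648.8, 261.5, 10.0], [690.9, -204.9, 10.0], [479.3, -220.7, 10.0], [436.5, 243.7, 10.0]] [563.87921223  19.91749593  10.        ]
5.152140794312371 468.3423942166844 213.0470516644408
```

View pics/crop.png

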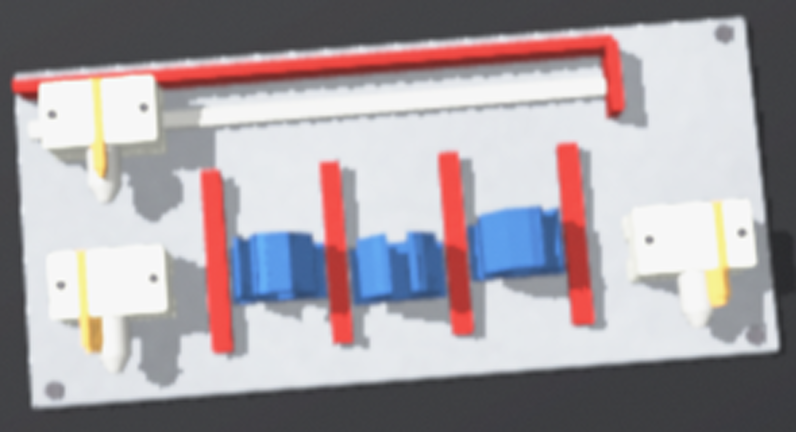

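View pics/crops.png

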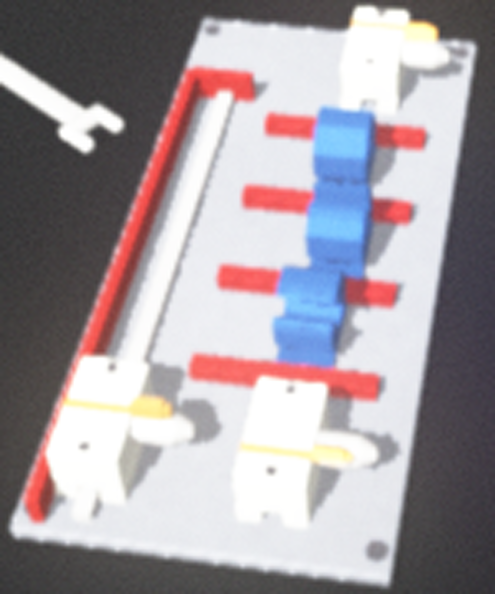

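The middle blue hub at (271,164) has its slot straight up and stands in the middle lane, so it is hub_top. The hub at (227,163) is hub_left (slot towards +y) and the one at (316,155) is hub_right. The plate yaw is about 5.1°. Now I'll push the rail block from its +y end, stop short, and measure.

```bash
cat >> h.py <<'E'
YAW=5.1; a=np.radians(YAW); R=np.array([[np.cos(a),-np.sin(a)],[np.sin(a),np.cos(a)]])
O=np.array([564.3,20.3])+R@[17.5,0]
def W(x,y,tip): return [*(O+R@[x,y]),float(tip+bot.nose_length)]   # plate xy, tip height in world
def P(uv,im,z): return (unproj(im,uv,z)[:,:2]-O)@R
ORI=[180,0,YAW]
E
python3 - <<'E'
from h import *
im=bot.get_image("top")
print(P([[162,107],[165,169],[382,153],[271,162]],im,50).round(1).tolist(), bot.current_tool_rot(), bot.nose_length, bot.current_time_s())
bot.set_gripper(0.0,40)
bot.move_to(W(50,245,110),ORI)
bot.move_l(W(50,245,24),120)
print(bot.current_ft_force())
print(bot.move_l(W(50,70,24),60,force_limit=30), bot.current_ft_force(), (np.array(bot.current_eef_pos()[:2])-O)@R, bot.current_time_s())
im=bot.get_image("top"); cv2.imwrite("pics/push1.png",cv2.resize(im["pixels"][65:225,125:420,::-1],None,fx=2.7,fy=2.7,interpolation=cv2.INTER_CUBIC))
E
```

```text
[[48.2, 173.2], [-54.5, 174.4], [-55.7, -178.7], [-56.4, 2.0]] [1.79996817e+02 1.27727469e-03 1.56001126e+02] 173.4 1.0
[0.12345481 0.61811053 0.90682605]
False [-1.20326401  3.32084704 -1.01514171] [49.98325535 70.14642011] 7.475
```

View pics/push1.png

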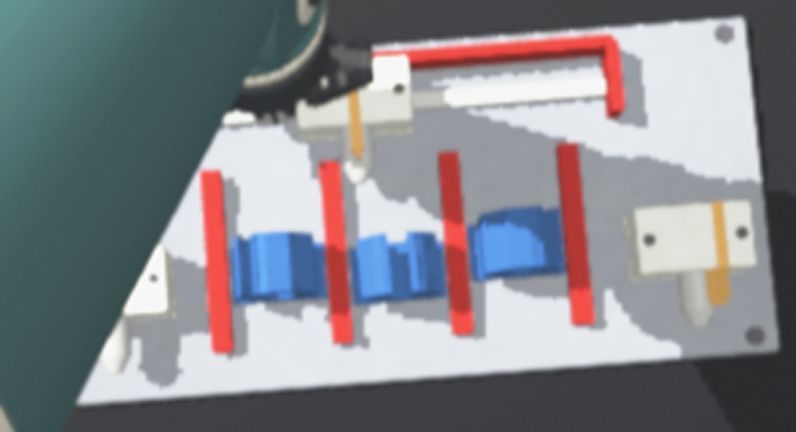

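The block is now at crop (354,100), its line and shaft pointing just left of the middle lane. I'll measure its y and the lane centre in the same picture.

Run:
```python
from h import *
im=bot.get_image("top")
c=lambda q:np.array(q,float)/2.7+[125,65]
print("line",P(c([[353.5,95],[356,120]]),im,50).round(1).tolist(),"edges",P(c([[299,131],[411,123],[410,57]]),im,50).round(1).tolist())
print("div",P(c([[330,164],[343,342],[448,154],[463,333],[211,171],[222,352],[568,145],[583,324]]),im,22).round(1).tolist())
for l in("block_top","hub_top"): print(l,[(round(d["score"],2),d["rect"]) for d in bot.outline_of(l,im)])
print(bot.current_grip_width())
```

```text
line [[47.6, 18.6], [32.0, 18.3]] edges [[27.9, 53.3], [27.5, -14.8], [68.4, -17.5]]
div [[12.4, 36.5], [-99.8, 36.8], [13.0, -37.7], [-99.9, -37.7], [13.8, 111.1], [-100.2, 111.9], [12.9, -113.1], [-100.1, -112.2]]
block_top [(0.6, [234.3, 87.7, 277.1, 130.2]), (0.34, [154.4, 71.3, 414.2, 216.6])]
hub_top [(0.9, [255.6, 153.7, 287.9, 178.1]), (0.8, [192.4, 242.8, 236.0, 271.8]), (0.67, [274.8, 239.2, 311.5, 275.5])]
-0.00433472269109306
```

Run:
```python
from h import *
bot.move_l(W(50,51,24),25,force_limit=30)
bot.move_l(W(50,60,24),60); bot.move_l(W(50,60,120),150)
bot.move_to(W(-100,110,150),ORI)
im=bot.get_image("top"); print(bot.current_time_s())
cv2.imwrite("pics/push2.png",cv2.resize(im["pixels"][80:200,215:335,::-1],None,fx=5,fy=5,interpolation=cv2.INTER_CUBIC))
```

```text
10.4083
```

View pics/push2.png

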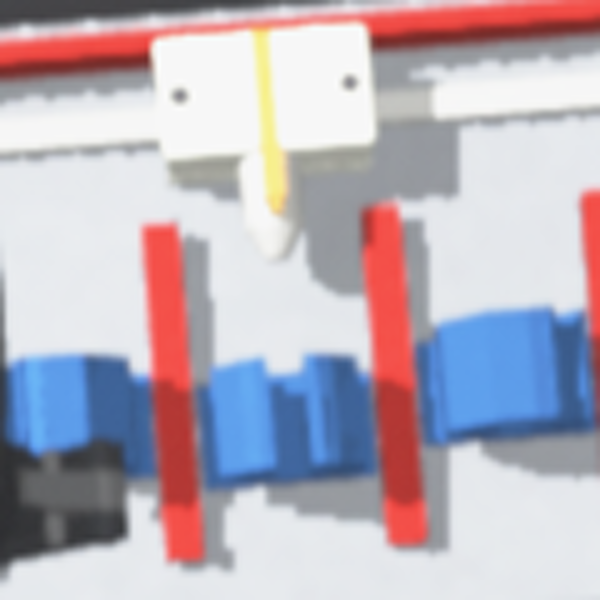

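The block at (265,95) stands in front of the middle hub, whose slot is at (285,370). I'll compute the offsets.

Run:
```python
from h import *
im=bot.get_image("top")
c=lambda q:np.array(q,float)/5+[215,80]
print("line",P(c([[262,35],[268,150]]),im,50).round(1).tolist(),"edges",P(c([[160,161],[375,143],[152,40],[370,25]]),im,50).round(1).tolist())
print("tip",P(c([[276,257]]),im,38).round(1).tolist())
print("slot",P(c([[263,360],[303,357]]),im,60).round(1).tolist(),"rear",P(c([[275,475],[317,464]]),im,60).round(1).tolist())
print("div",P(c([[161,226],[185,560],[381,206],[407,542]]),im,22).round(1).tolist())
```

```text
line [[68.2, -1.9], [29.6, -0.8]] edges [[28.7, 34.7], [29.2, -35.9], [69.3, 34.4], [68.7, -37.5]]
tip [[-3.6, -1.0]]
slot [[-41.3, 6.5], [-41.3, -6.4]] rear [[-78.7, 5.5], [-76.2, -8.1]]
div [[13.4, 36.4], [-100.4, 36.9], [14.4, -38.3], [-100.0, -37.6]]
```

Block, hub and lane agree within 1 mm. Now I'll push the hub with the fingers slightly open, one on each side of the bore.

Run:
```python
from h import *
bot.move_to(W(-118,-0.6,120),ORI); bot.set_gripper(0.33)
bot.move_l(W(-118,-0.6,27),120)
x=lambda:((np.array(bot.current_eef_pos()[:2])-O)@R).round(1)
print(bot.move_l(W(-60,-0.6,27),60,force_limit=15),x(),bot.current_ft_force().round(1))
print(bot.move_l(W(-2,-0.6,27),40,force_limit=15),x(),np.round(bot.current_ft_force(),1))
im=bot.get_image("side"); print(bot.current_time_s())
cv2.imwrite("pics/push3.png",cv2.resize(im["pixels"][125:305,140:290,::-1],None,fx=3.3,fy=3.3,interpolation=cv2.INTER_CUBIC))
```

```text
False [-59.9  -0.6] [-0.2 -0.8  0.3]
True [-14.2  -0.7] [ 1.3 -0.2 -0.2]
14.55
```

View pics/push3.png

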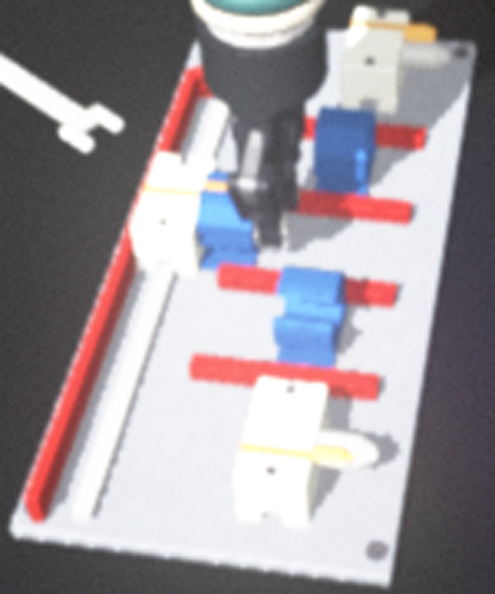

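The hub, at about (225,230), looks flush against the block. I'll press once more to confirm, back off, and check from the top.

Run:
```python
from h import *
x=lambda:((np.array(bot.current_eef_pos()[:2])-O)@R).round(1)
print(bot.move_l(W(-4,-0.6,27),20,force_limit=15),x(),np.round(bot.current_ft_force(),1))
bot.move_l(W(-60,-0.6,27),60); bot.move_l(W(-60,-0.6,120),150); bot.move_to(W(-110,110,200),ORI); bot.dwell(.3)
im=bot.get_image("top"); print(bot.current_time_s())
cv2.imwrite("pics/end.png",cv2.resize(im["pixels"][80:200,215:335,::-1],None,fx=5,fy=5,interpolation=cv2.INTER_CUBIC))
```

```text
True [-12.7  -0.8] [0.4 0.1 0.5]
17.5917
```

View pics/end.png

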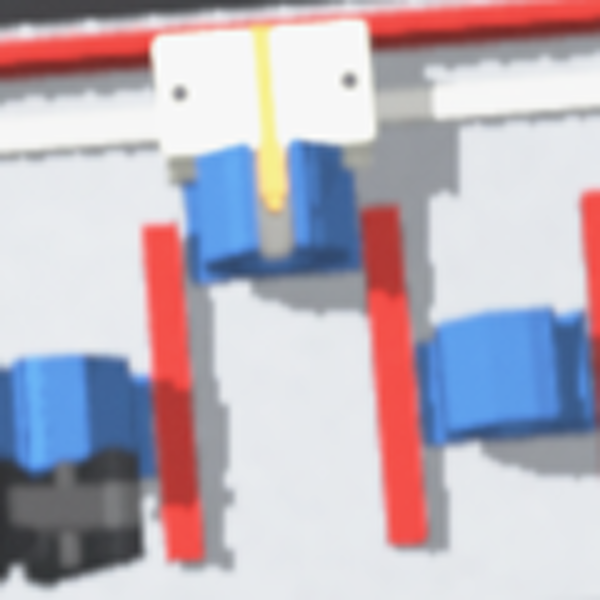

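Run:
```python
from h import *
im=bot.get_image("top")
c=lambda q:np.array(q,float)/5+[215,80]
print("front",P(c([[248,147],[292,143]]),im,61).round(1).tolist(),"rear",P(c([[258,262],[298,258]]),im,61).round(1).tolist(),"blk",P(c([[160,160],[375,141]]),im,50).round(1).tolist())
print("predicted rear-top px if flush", ((proj(im,[[*(O+R@[-7,6]),62],[*(O+R@[-7,-6]),62],[*(O+R@[29,6]),62]])-[215,80])*5).round(0).tolist())
```

```text
front [[28.3, 5.9], [28.5, -8.4]] rear [[-9.6, 5.6], [-9.3, -7.3]] blk [[29.0, 34.7], [29.8, -36.0]]
predicted rear-top px if flush [[256.0, 254.0], [293.0, 251.0], [248.0, 144.0]]
```

The gap measures 1 mm or less. One firmer, slower push will verify the hard stop cheaply.

Run:
```python
from h import *
x=lambda:((np.array(bot.current_eef_pos()[:2])-O)@R).round(1)
bot.move_to(W(-60,-0.6,120),ORI); bot.move_l(W(-60,-0.6,27),120); bot.move_l(W(-20,-0.6,27),80)
print(bot.move_l(W(-5,-0.6,27),10,force_limit=20),x(),np.round(bot.current_ft_force(),1))
bot.move_l(W(-60,-0.6,27),60); bot.move_l(W(-60,-0.6,120),150); bot.move_to(W(-110,110,200),ORI); bot.dwell(.5)
im=bot.get_image("top"); print(bot.current_time_s())
c=im["pixels"][80:200,215:335].astype(int); print(abs(c-cv2.resize(cv2.imread("pics/end.png"),(120,120),interpolation=cv2.INTER_AREA)[:,:,::-1])[:,30:].mean())
print(bot.current_ft_force().round(1)); bot.finish_job()
```

```text
True [-13.3  -0.9] [-0.   0.1  0.2]
23.75
0.604783950617284
[0.3 0.8 0.1]
the job is handed in; nothing more can be done
```

I slid block_top along the rail to the middle lane and pushed hub_top onto its shaft. The hub stopped hard against the block, with 1 mm or less of gap in the top view. The gripper was clear of everything, and I handed the job in at about 24 s; no verdict came back.

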